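# Unlock the paddle, draw it from its sloping stand and hold it level over the mould

### The job

Slide the red transport lock of the sloping tool stand away from the paddle to its end stop, then draw the wooden paddle out of the stand by its handle. Turn the paddle flat and hold it level about 15 cm above the worktop with the middle of its blade straight over the ribbed brass mould, ready to press, and finish while still holding it there in the gripper, still and touching nothing else. Leave the lock open and do not disturb the mould, the blue jar or the glass decanter.

Things in the scene. Friction and masses are not known exactly. Their poses are not given: they have to be found in the camera images.
- stand: Fixed dark grey tool stand: base 150 x 100 x 8 mm with a 77 mm wide sheath sloping at 45 deg. Origin: centre of the base's underside, z up. Mouth 110 mm up, 45 mm from the origin along own -x, roughly facing the robot. The paddle's way out is (-0.707, 0, 0.707) in the stand's frame; fully out after 140 mm (1.5 mm play). The lock's track stands out at the mouth to y = +124 mm.
- lock (a joint): Lock bar across the mouth on the stand's +y side, slides along the stand's +y. 0 = locked (starts at 0 to 0.006 m), 0.035 m = open, at its end stop. Below about 0.02 it covers the paddle's shoulder, so that the paddle cannot come out. Friction about 4 N, damped; stays where it is left.
- lock_tab (a point): Grip point of the lock's red upright tab, 18 mm below its top (top about 172 mm above the worktop). Tab: 18 mm along the stand's x, 10 mm along its y; 28 mm below this point lies the bar, so leave room for fingertips. Moves with the lock; when locked it is 60 mm to the +y side of the paddle's middle.
- paddle: Loose wooden paddle, 255 mm long, about 0.09 kg. Origin: mid length and width, on its flat underside. Own y runs to the handle end, z out of its upper face. Blade y -128 to +3 mm, 62 wide (x), z 0 to 13. Handle y +6 to +128, about 22 wide, z 0 to 22. At the start it stands in the sheath, handle out of the mouth, its y along the way out, its x along the stand's y.
- paddle_blade (a point): Middle of the paddle's blade: 62 mm from the paddle's origin towards the blade's end, at half the blade's thickness.
- paddle_grip (a point): A good place to grip on the handle: on its axis, 45 mm from the paddle's origin towards the handle end. Fingers close across the handle's 22 mm width (paddle's x). At the start about 149 mm above the worktop.
- mould: Loose ribbed brass mould, round with a wider rim, 60 mm diameter, 57 mm high, 0.42 kg. Origin: centre of its underside, z up.
- blue_jar: Loose jar with blue lid, 48 mm diameter, 63 mm high, a bystander. Origin: centre of its underside.
- glass_decanter: Loose small green glass decanter with stopper, 32 x 32 x 92 mm, a fragile bystander. Origin: centre of its underside.

How it is judged:
By the outcome, as a careful person would: the job done as asked, in the order asked, and still so for the second after the job is handed in, while the arm keeps its last pose, push and grip.
It also fails if it takes over 51 s, if anything falls off the work surface, if the arm or the gripper's body presses on something with over 40 N, if the wrist force passes 120 N, or if a joint passes its speed limit or range.

### The arm

A 6-joint arm with a two-finger parallel gripper is mounted at the origin on a cart in front of the work surface, level with it; the furniture and walls round the work are solid. World frame = base frame: x ahead of the robot, y to its left, z up, the work surface at z = 0. Lengths are in m, angles in rad, forces in N, time in s.
With the tool pointing down it reaches from about 0.425 to 0.95 m from the base axis. Payload 3.5 kg.
Tool frame: the origin (TCP) lies midway between the tips of the shut fingers; the grasp point (between the pads) lies 19 mm behind it; y points along the fingers, x is the direction in which the jaws open and shut, and the axes are right-handed (so a half turn about y gives the same grasp; the last joint's range is limited). The gripper opens to 85 mm and grips with 20 to 120 N. Pads are 22 mm wide; open, the fingers measure 114 mm over their backs; the gripper's body (76 mm by 85 mm) begins 54 mm behind the grasp point. The pads swing forward as they close: fully open they stand 13 mm farther back than shut.
Start: joints at [1.093, 0.286, 1.577, -0, 1.279, -0.15], TCP at [0.217, 0.639, 0.198] pointing down, gripper open.
Joint ranges: [-2.77, 2.77], [-0.9, 2.22], [0.21, 2.48], [-1.53, 4.67], [0.24, 2.81], [-2.84, 2.84]. Speed limits (rad/s): [2.79, 2.79, 3.14, 3.14, 3.14, 3.14].

### API

Orientations are given as a unit quaternion [x, y, z, w].
In Python, from plant import ctrl, viewer gives the robot as it stands.
- The arm moves only by the tool step_arm, never from a script. Its argument "rows" is a list of rows, each a list of 3 entries, a list of its own where there are three numbers: the turn, a rotation vector about the tool's x, y, z in degrees, then the shift along the tool's x, y, z in mm, then the closure, from 0 (fully open) to 1 (shut). A call has 1 to 10 rows; each row is the pose to reach, as a shift and turn from the pose commanded when the call began, along the tool's axes at that moment; what a row does not reach only later rows make up. A row lasts 1/12 s, in which the tool goes at most 41.7 mm and 7.16 degrees, less where a joint would pass 70% of its speed; a pose out of reach is approached as far as the arm can. A call with a gripper value outside its range is refused whole. The fingers move at their own pace and stop on an object; "newtons" is the grip in N (left out, the last holds). Time passes only in rows, so rows that repeat a pose let the fingers close. It gives the time, the measured TCP pose, the force and the opening at its end, in the units of the state.
- ctrl.get_state(): the state, without advancing time (a new reading comes with each control period).
- viewer.read_camera(name): name is "scene" or "top" or "wrist"; returns (picture, depth): 384x512x3 uint8, red, green, blue; 384x512 float32, m along the optical axis (not along the pixel's ray), 0 where there is no reading.
- viewer.calibration(name): a dict with "K" (3x3 intrinsics, pixels), "R" (3x3) and "t" (3): a world point X has camera coordinates R X + t. Camera axes: x right, y down, z forward; pixel columns grow to the right and rows downward; lengths in m; the calibration is good to about 2 mm. A picture is of the moment at which its call begins: read the wrist's pose just before it. calibration takes no time and is no camera call; for the wrist camera it gives the pose at the moment of the call.
- ctrl.sign_off(): hands the job in, once; it reports no verdict.
The state is a dict: "time": time; "qpos": joint angles; "dq": joint speeds; "joint_efforts": joint torques, N m; "eef_pos": TCP position; "tcp_rot": TCP orientation; "contact_force": force on the tool from outside, world axes, zero at the start; "wrist_torque": the same for the moment, N m; "opening": opening from 0.0 (shut) to 1.0 (fully open).
Only numpy, scipy, OpenCV 4.12 (cv2) and the standard library are available. Lean on these libraries where they do the work, as an engineer would, in place of code of your own. Each camera call takes 0.05 s, during which the arm holds its last target.

## Working session

There is one attempt and no reset: what is moved stays moved. The work goes in short steps, Python scripts to look and compute and a tool call to move; the robot and the scene stay as the last step left them, time stands still between calls to the robot, and variables do not carry over. Pictures are saved under pics/ and viewed, and the job is handed in when it is done.

Besides the shell and the picture viewer there is one more tool, called after "Request:" as name(argument=value, ...) on one line, values as JSON. step_arm: Moves the arm, as the interface text tells. Its arguments: {"type":"object","properties":{"rows":{"type":"array"},"newtons":{"type":"number"}},"required":["rows"]}

```bash
ls; mkdir -p pics; python3 - <<'E'
from plant import ctrl, viewer
import cv2
print(ctrl.get_state())
for n in ("scene","top"):
    p,d=viewer.read_camera(n); cv2.imwrite(f"pics/{n}0.png",p[:,:,::-1]); import numpy as np; np.savez(f"{n}0.npz",p=p,d=d,**viewer.calibration(n))
    print(n,viewer.calibration(n))
E
```

```text
pics
{'time': 0.0, 'qpos': array([ 1.09298283e+00,  2.87186839e-01,  1.57818572e+00,  2.99030034e-06,
        1.27857140e+00, -1.50003188e-01]), 'dq': array([ 0.00277723,  0.00112996, -0.00052532, -0.0005614 ,  0.00070614,
        0.00011503]), 'joint_efforts': array([-4.82188079e-04, -4.06004941e+01, -2.92616272e+01, -2.10552794e-04,
        5.94755315e-03,  8.65188326e-06]), 'eef_pos': array([0.21696356, 0.63840868, 0.19672842]), 'tcp_rot': array([ 0.5752614 ,  0.41097107, -0.41245321, -0.57450801]), 'contact_force': array([-0.62259292,  0.15603677,  0.5761106 ]), 'wrist_torque': array([ 0.05765539, -0.02152683, -0.0114588 ]), 'opening': 0.9999536102109433}
scene {'K': array([[483.29593532,   0.        , 254.43052994],
       [  0.        , 483.29593532, 188.5039034 ],
       [  0.        ,   0.        ,   1.        ]]), 'R': array([[-0.60442031,  0.79663163, -0.00735784],
       [ 0.7022505 ,  0.52840479, -0.4771086 ],
       [-0.37619188, -0.29354118, -0.87881354]]), 't': array([ 0.14921076, -0.44263803,  1.27926708])}
top {'K': array([[408.3552472 ,   0.        , 253.94936881],
       [  0.        , 408.3552472 , 194.95761979],
       [  0.        ,   0.        ,   1.        ]]), 'R': array([[ 0.01652182, -0.99970162,  0.01799179],
       [-0.99690829, -0.01785278, -0.07651887],
       [ 0.07681724, -0.01667193, -0.99690579]]), 't': array([0.20324556, 0.55863381, 0.94237626])}
```

View pics/scene0.png

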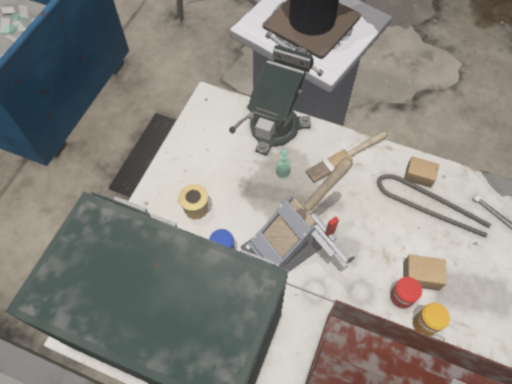

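View pics/top0.png

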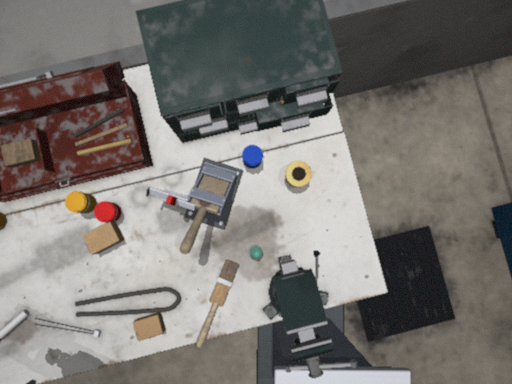

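The top view shows the stand near (212,192), with the paddle handle running to (185,248) and the red tab at (172,200). The mould is at (298,174), the jar at (252,156) and the decanter at (256,253). The scene view agrees. I'll enlarge these next.

```bash
cat > h.py <<'E'
import numpy as np, cv2
from scipy.spatial.transform import Rotation as Ro
def load(n):
    f=np.load(n+'.npz'); return f['p'],f['d'],f['K'],f['R'],f['t']
def cloud(n):
    p,d,K,R,t=load(n); h,w=d.shape
    v,u=np.mgrid[:h,:w]; c=np.stack([(u-K[0,2])/K[0,0]*d,(v-K[1,2])/K[1,1]*d,d],-1)
    X=(c-t)@R   # R^T (c-t)
    X[d==0]=np.nan
    return p,X
def proj(n,P):
    p,d,K,R,t=load(n); c=np.asarray(P)@R.T+t; q=c@K.T; return q[...,:2]/q[...,2:]
E
python3 - <<'E'
from h import *
p,X=cloud('top0'); c=p[120:280,130:330]; cv2.imwrite('pics/topc.png',cv2.resize(c[:,:,::-1],None,fx=4,fy=4,interpolation=cv2.INTER_CUBIC)[:600,:800])
p2,X2=cloud('scene0'); c=p2[140:290,160:360]; cv2.imwrite('pics/scenec.png',cv2.resize(c[:,:,::-1],None,fx=4,fy=4,interpolation=cv2.INTER_CUBIC))
for (u,v) in [(172,200),(185,248),(205,195),(195,222),(298,174),(252,156),(256,253),(213,187),(230,220),(150,190),(195,208),(240,100),(340,75)]: print('top',u,v,X[v,u].round(3))
for (u,v) in [(332,226),(345,170),(310,207),(193,200),(222,240),(284,168),(130,260),(280,300)]: print('scene',u,v,X2[v,u].round(3))
E
```

```text
top 172 200 [0.531 0.379 0.161]
top 185 248 [0.439 0.343 0.207]
top 205 195 [0.546 0.319 0.11 ]
top 195 222 [0.488 0.332 0.158]
top 298 174 [0.602 0.114 0.058]
top 252 156 [0.64  0.219 0.065]
top 256 253 [0.424 0.208 0.091]
top 213 187 [0.568 0.305 0.068]
top 230 220 [ 0.496  0.269 -0.001]
top 150 190 [0.554 0.434 0.117]
top 195 208 [0.522 0.35  0.023]
top 240 100 [0.716 0.245 0.231]
top 340 75 [ 1.057 -0.114 -0.519]
scene 332 226 [0.54  0.389 0.165]
scene 345 170 [0.451 0.353 0.194]
scene 310 207 [0.515 0.331 0.127]
scene 193 200 [0.609 0.122 0.056]
scene 222 240 [0.645 0.226 0.067]
scene 284 168 [0.432 0.219 0.041]
scene 130 260 [0.801 0.199 0.258]
scene 280 300 [0.702 0.396 0.191]
```

View pics/topc.png

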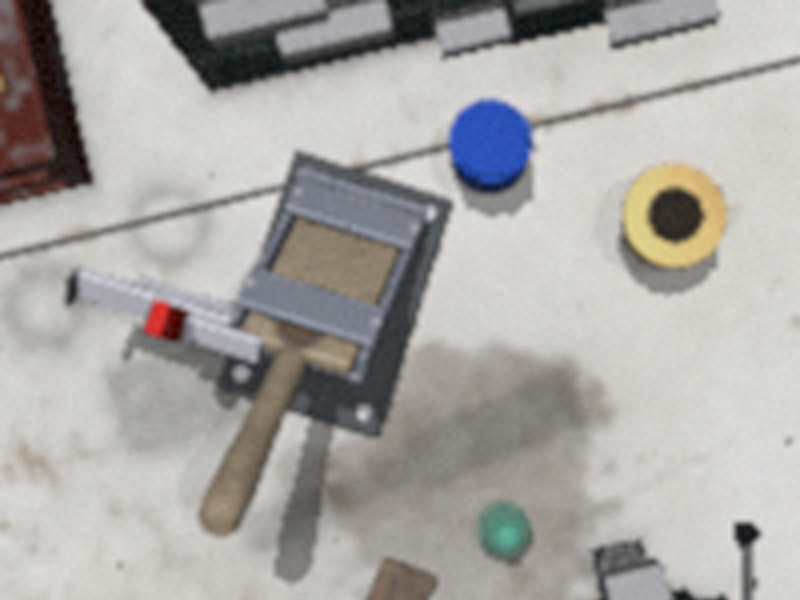

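View pics/scenec.png

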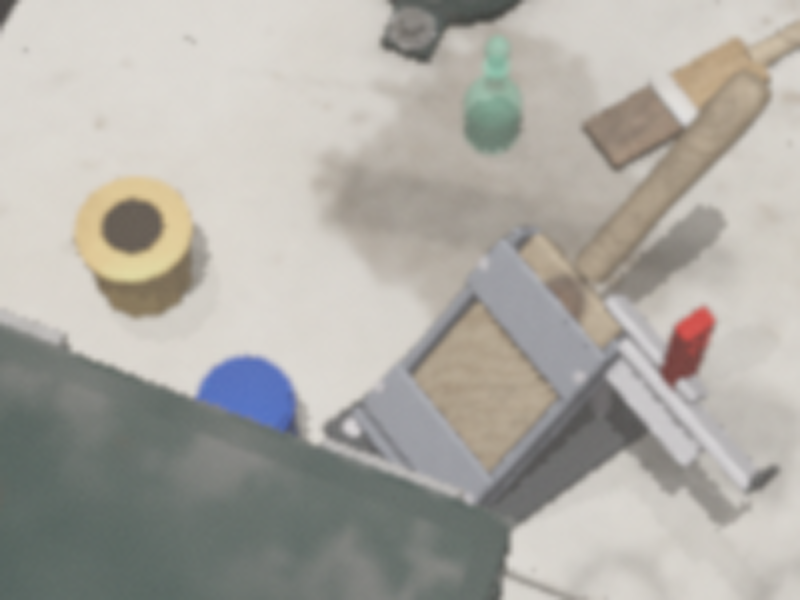

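```bash
cat > fit.py <<'E'
from h import *
from scipy.optimize import least_squares
tc=lambda a:np.array(a)/4.-0.375+np.array([130,120]); sc=lambda a:np.array(a)/4.-0.375+np.array([160,140])
ct=[((.075,.05,.008),(298,152)),((.075,-.05,.008),(452,203)),((-.075,-.05,.008),(378,436)),]
def W(q,P):
    c,s=np.cos(q[2]),np.sin(q[2]); P=np.asarray(P); return np.array([q[0]+c*P[0]-s*P[1],q[1]+s*P[0]+c*P[1],P[2]])
axis=np.array([-.045,0,.11])+.0078*np.array([1,0,1])
out=np.array([-.7071,0,.7071])
def res(q):
    r=[]
    for P,px in ct: r+=list(proj('top0',W(q,P))-tc(px))
    # handle axis in top: points lie on line
    for uv in [(222,512),(288,368)]:
        a,b=[proj('top0',W(q,axis+k*out)) for k in (.03,.12)]
        n=np.array([-(b-a)[1],(b-a)[0]])/np.linalg.norm(b-a); r.append(2*n@(tc(uv)-a))
    for uv in [(748,95),(600,262)]:
        a,b=[proj('scene0',W(q,axis+k*out)) for k in (.03,.12)]
        n=np.array([-(b-a)[1],(b-a)[0]])/np.linalg.norm(b-a); r.append(2*n@(sc(uv)-a))
    return r
s=least_squares(res,[.55,.31,-.3]); q=s.x
if __name__=='__main__':
    print(q,s.fun.round(2))
    print('grip',W(q,axis+.045*out),'tip',W(q,axis+.128*out))
    for nm in('top0','scene0'):
        print(nm,proj(nm,W(q,axis+.128*out)))
    p,X=cloud('top0'); p2,X2=cloud('scene0')
    for n,p,X in(('t',p,X),('s',p2,X2)):
        a=p.astype(int); m=(a[...,0]>150)&(a[...,1]<70)&(a[...,2]<70); m&=(np.abs(X[...,0]-.53)<.05)&(np.abs(X[...,1]-.385)<.04)
        Y=X[m]; c,sn=np.cos(q[2]),np.sin(q[2]); L=(Y[:,:2]-q[:2])@np.array([[c,-sn],[sn,c]])
        print(n,m.sum(),'tab local',np.c_[L,Y[:,2]].min(0).round(4),np.c_[L,Y[:,2]].max(0).round(4),np.median(L,0), 'top only', L[Y[:,2]>.166].mean(0) if (Y[:,2]>.166).any() else None)
    # mould etc
    for n,X in(('t',cloud('top0')[1]),('s',X2)):
        for nm,c,r,z0,z1 in(('mould',(.605,.118),.05,.052,.065),('jar',(.642,.222),.04,.055,.075),('dec',(.428,.212),.04,.03,.1)):
            m=(np.hypot(X[...,0]-c[0],X[...,1]-c[1])<r)&(X[...,2]>z0)&(X[...,2]<z1); Y=X[m]; print(n,nm,((Y.max(0)+Y.min(0))/2).round(4),(Y.max(0)-Y.min(0)).round(3))
E
python3 fit.py
```

```text
[ 0.55492465  0.31188638 -0.29691401] [-1.81  0.88 -0.61  1.01 -1.81  2.61 -3.29 -2.43  2.98  3.45]
grip [0.48892517 0.33207946 0.1496195 ] tip [0.43280389 0.34925023 0.2083088 ]
top0 [181.61486721 251.21345075]
scene0 [350.00384695 157.35989734]
t 30 tab local [-0.0505  0.0574  0.1696] [-0.0355  0.0648  0.1749] [-0.04331011  0.06081638] top only [-0.04326348  0.0608812 ]Traceback (most recent call last):
  File "fit.py", line 30, in <module>
    print(n,m.sum(),'tab local',np.c_[L,Y[:,2]].min(0).round(4),np.c_[L,Y[:,2]].max(0).round(4),np.median(L,0), 'top only', L[Y[:,2]>.166].mean(0) if (Y[:,2]>.166).any() else None)
                                ~~~~~~~~~~~~~~~~~~~^^^
    return umr_minimum(a, axis, None, out, keepdims, initial, where)
ValueError: zero-size array to reduction operation minimum which has no identity
```

```bash
cat >> h.py <<'E'
def delta(st,pos,Rt):
    """turn (deg rotvec tool), shift (mm tool) from the state pose to target"""
    R0=Ro.from_quat(st['tcp_rot']); 
    return (R0.inv()*Ro.from_matrix(Rt)).as_rotvec(degrees=True).round(2), (R0.inv().apply(np.asarray(pos)-st['eef_pos'])*1000).round(1)
def frame(y,x):
    y=np.array(y,float)/np.linalg.norm(y); x=np.array(x,float); x-=y*(x@y); x/=np.linalg.norm(x); return np.stack([x,y,np.cross(x,y)],1)
E
python3 - <<'E'
from h import *
from plant import ctrl,viewer
st=ctrl.get_state(); print(Ro.from_quat(st['tcp_rot']).as_matrix().round(3))
C=viewer.calibration('wrist'); R0=Ro.from_quat(st['tcp_rot']).as_matrix(); print(C['K']); cam=-C['R'].T@C['t']; print('cam in tool',R0.T@(cam-st['eef_pos']),(R0.T@C['R'].T).round(3))
sy=np.array([.2926,.9562,0])
for s in(1,-1):
    print(delta(st,[.49,.35,.35],frame([0,0,-1],s*sy)))
E
```

```text
[[ 0.322 -0.001 -0.947]
 [ 0.947 -0.002  0.322]
 [-0.002 -1.     0.   ]]
[[297.81075258   0.         253.76237691]
 [  0.         297.81075258 190.40294552]
 [  0.           0.           1.        ]]
cam in tool [ 0.00041587 -0.1762999   0.08248483] [[ 1.     0.    -0.   ]
 [ 0.    -0.326  0.945]
 [ 0.    -0.945 -0.326]]
(array([-0.02, -1.77, -0.12]), array([-185.5, -152.9, -351.3]))
(array([ 1.9000e-01,  1.7823e+02, -3.0000e-02]), array([-185.5, -152.9, -351.3]))
```

Request:
step_arm(rows=[[[0,0,0],[0,-40,0],0],[[0,0,0],[-10,-80,-20],0],[[0,-1,0],[-30,-110,-50],0.3],[[0,-1.8,0],[-50,-125,-85],0.5],[[0,-1.8,0],[-70,-140,-120],0.6],[[0,-1.8,0],[-90,-150,-155],0.6],[[0,-1.8,0],[-110,-153,-190],0.6],[[0,-1.8,0],[-130,-153,-225],0.6],[[0,-1.8,0],[-150,-153,-260],0.6],[[0,-1.8,0],[-168,-153,-295],0.6]])

```text
time: 0.93
eef_pos: [0.44, 0.3866, 0.3511]
tcp_rot: [-0.568, -0.421, 0.421, 0.568]
contact_force: [1.1, 0.6, 0.2]
opening: 0.395
```

Request:
step_arm(rows=[[[0,0,0],[-10,0,-28],0.6],[[0,0,0],[-17,0,-56],0.6],[[0,0,0],[-17,0,-56],0.6],[[0,0,0],[-17,0,-56],0.6]])

```text
time: 1.27
eef_pos: [0.4886, 0.3546, 0.35]
tcp_rot: [-0.569, -0.419, 0.421, 0.569]
contact_force: [-0.1, -0.4, 0.3]
opening: 0.402
```

```bash
cat > snap.py <<'E'
import sys
from h import *
from plant import ctrl,viewer
n=sys.argv[1]; cam=sys.argv[2]
st=ctrl.get_state(); C=viewer.calibration(cam); p,d=viewer.read_camera(cam)
np.savez(n+'.npz',p=p,d=d,**C); cv2.imwrite(f'pics/{n}.png',cv2.resize(p[:,:,::-1],None,fx=1.5,fy=1.5,interpolation=cv2.INTER_CUBIC))
print(st['time'],st['eef_pos'].round(4),st['tcp_rot'].round(4),st['contact_force'].round(1),st['opening'],st['qpos'].round(2))
E
python3 snap.py w1 wrist
```

```text
1.2667 [0.4886 0.3546 0.35  ] [-0.5687 -0.4192  0.4206  0.5692] [-0.1 -0.4  0.3] 0.4018954537086233 [ 0.46  0.06  1.57  0.    1.52 -0.81]
```

View pics/w1.png

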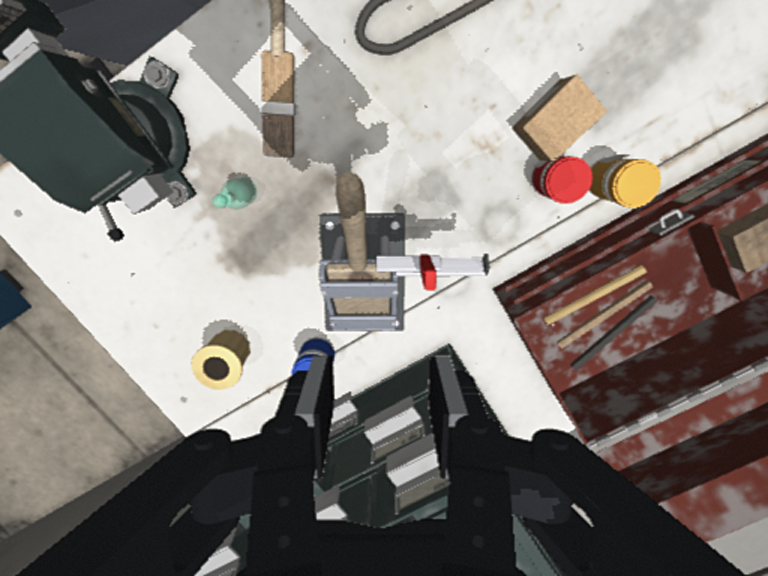

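```bash
python3 - <<'E'
from h import *
p,X=cloud('w1'); c=p[105:230,195:345]; cv2.imwrite('pics/w1c.png',cv2.resize(c[:,:,::-1],None,fx=4.8,fy=4.8,interpolation=cv2.INTER_CUBIC)[:600,:800])
E
```

```text
(no output)
```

View pics/w1c.png

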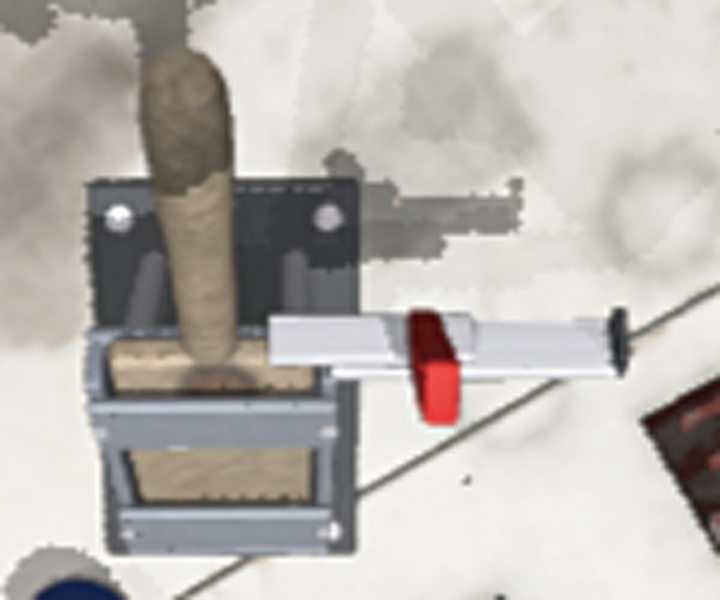

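```bash
cat > fit2.py <<'E'
from fit import *
wc=lambda a:(np.array(a)+.5)/4.8-.5+np.array([195,105])
cw=[((-.075,-.05,.008),(89,180)),((-.075,.05,.008),(358,178)),((.075,.05,.008),(356,552))]
def res2(q):
    r=[]
    for P,px in cw: r+=list(proj('w1',W(q,P))-wc(px))
    a,b=[proj('w1',W(q,axis+k*out)) for k in (.03,.12)]
    n=np.array([-(b-a)[1],(b-a)[0]])/np.linalg.norm(b-a)
    for uv in[(188,110),(205,290)]: r.append(n@(wc(uv)-a))
    return r
s2=least_squares(res2,q); q=s2.x
if __name__=='__main__':
    print(q,s2.fun.round(2)); print('grip',W(q,axis+.045*out),'tip',W(q,axis+.128*out), 'tip px',(proj('w1',W(q,axis+.128*out))-[195,105])*4.8)
    d,K,R,t=load('w1')[1:]
    uv=wc((440,393)); ray=R.T@np.linalg.inv(K)@[*uv,1]; cam=-R.T@t; P=cam+ray*(.172-cam[2])/ray[2]; c,sn=np.cos(q[2]),np.sin(q[2])
    print('tab',P,'local',np.array([[c,sn],[-sn,c]])@(P[:2]-q[:2]))
    X=cloud('w1')[1]
    print('tab depth',X[int(round(uv[1])),int(round(uv[0]))])
    for nm,z0,z1,cc,rr in(('mould',.05,.065,(.605,.118),.05),('jar',.055,.075,(.642,.222),.04),('dec',.03,.1,(.428,.212),.04)):
        m=(np.hypot(X[...,0]-cc[0],X[...,1]-cc[1])<rr)&(X[...,2]>z0)&(X[...,2]<z1); Y=X[m]; print(nm,len(Y),((Y.max(0)+Y.min(0))/2).round(4),(Y.max(0)-Y.min(0)).round(3))
E
python3 fit2.py
```

```text
[ 0.55929914  0.31043672 -0.29743103] [-0.34 -0.45  1.   -0.1   0.12  0.64  0.37  0.13]
grip [0.49331011 0.33066392 0.1496195 ] tip [0.43719771 0.3478637  0.2083088 ] tip px [182.48024356  89.70014155]
tab [0.53315268 0.38361088 0.172     ] local [-0.04644322  0.06229865]
tab depth [0.5325506  0.38345496 0.17168897]
mould 814 [0.6047 0.1139 0.0555] [0.06  0.059 0.009]
jar 100 [0.627  0.2137 0.0606] [0.014 0.029 0.011]
dec 376 [0.4237 0.2101 0.0616] [0.031 0.027 0.063]
```

```bash
cat > to.py <<'E'
import sys; from fit2 import *
from plant import ctrl
def sv(v): 
    c,s=np.cos(q[2]),np.sin(q[2]); return np.array([c*v[0]-s*v[1],s*v[0]+c*v[1],v[2]])
def go(pos,Rt):
    st=ctrl.get_state(); print('turn/shift',*delta(st,pos,Rt))
E
python3 - <<'E'
from to import *
go([.533,.3836,.138],frame([0,0,-1],sv([0,1,0])))
E
```

```text
turn/shift [-0.1   0.   -0.04] [ 40.3 212.2 -35.4]
```

Request:
step_arm(rows=[[[0,0,0],[20,20,-18],0.6],[[0,0,0],[40,40,-35],0.6],[[0,0,0],[40,75,-35],0.6],[[0,0,0],[40,110,-35],0.6],[[0,0,0],[40,140,-35],0.6],[[0,0,0],[40,165,-35],0.6],[[0,0,0],[40,185,-35],0.6],[[0,0,0],[40,200,-35],0.6],[[0,0,0],[40,209,-35],0.6],[[0,0,0],[40,211,-35],0.6]])

```text
time: 2.15
eef_pos: [0.5308, 0.3843, 0.1377]
tcp_rot: [-0.568, -0.42, 0.423, 0.568]
contact_force: [0.1, 0.7, 1.0]
opening: 0.396
```

```bash
python3 snap.py w2 wrist
```

```text
2.15 [0.5308 0.3843 0.1377] [-0.5676 -0.4198  0.4227  0.5683] [0.1 0.7 1. ] 0.3955536213953309 [ 0.47  0.3   1.68  0.    1.17 -0.8 ]
```

View pics/w2.png

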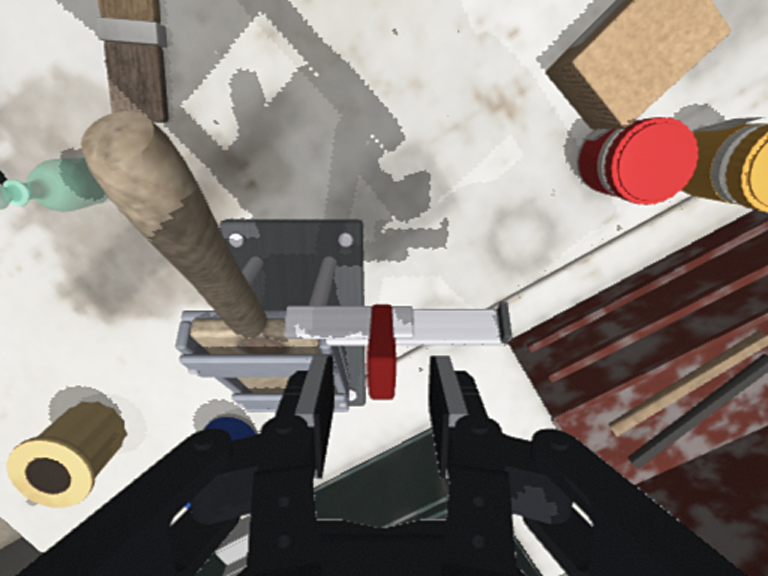

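```bash
python3 - <<'E'
from h import *
from plant import ctrl
st=ctrl.get_state(); p,X=cloud('w2'); R0=Ro.from_quat(st['tcp_rot'])
a=p.astype(int); m=(a[...,0]>90)&(a[...,1]<50)&(a[...,2]<50); m[:, :235]=0; m[:,275:]=0
Y=X[m]; L=R0.inv().apply(Y-st['eef_pos'])*1000; print(L.min(0),L.max(0)); print(L[L[:,1]<-30].mean(0))
for u,v in[(383,395),(383,350),(382,308)]: print(R0.inv().apply(X[int(v/1.5),int(u/1.5)]-st['eef_pos'])*1000, X[int(v/1.5),int(u/1.5)])
E
```

```text
[ -4.75925773 -35.0774867   -9.75891268] [  5.25307141 -19.46983218   7.4808817 ]
[  0.20671667 -33.16488355  -0.64561677]
[  0.74575343 -33.10732182  -8.08598012] [0.53957014 0.38278817 0.17197426]
[  0.73313488 -26.16629658   6.72994771] [0.52537443 0.38707476 0.16506075]
[ 0.1427715  15.34963687  6.93064361] [0.52491903 0.38653072 0.12354619]
```

Request:
step_arm(rows=[[[0,0,0],[0,0,0],1],[[0,0,0],[0,0,0],1],[[0,0,0],[0,0,0],1],[[0,0,0],[0,0,0],1],[[0,0,0],[0,0,0],1],[[0,0,0],[0,0,0],1]], newtons=30)

```text
time: 2.7
eef_pos: [0.5333, 0.3838, 0.1406]
tcp_rot: [0.568, 0.421, -0.42, -0.568]
contact_force: [-0.3, -0.2, -0.3]
opening: -0.0
```

Request:
step_arm(rows=[[[0,0,0],[3,0,0],1],[[0,0,0],[7,0,0],1],[[0,0,0],[11,0,0],1],[[0,0,0],[15,0,0],1],[[0,0,0],[19,0,0],1],[[0,0,0],[23,0,0],1],[[0,0,0],[27,0,0],1],[[0,0,0],[30,0,0],1],[[0,0,0],[32,0,0],1],[[0,0,0],[32,0,0],1]])

```text
time: 3.53
eef_pos: [0.5425, 0.4148, 0.1401]
tcp_rot: [-0.568, -0.421, 0.421, 0.568]
contact_force: [0.8, -0.3, 0.2]
opening: 0.002
```

```bash
python3 snap.py w3 wrist
```

```text
3.5333 [0.5425 0.4148 0.1401] [-0.5683 -0.4208  0.4208  0.5683] [ 0.8 -0.3  0.2] 0.0023494723147146307 [ 0.5   0.35  1.6   0.    1.19 -0.77]
```

View pics/w3.png

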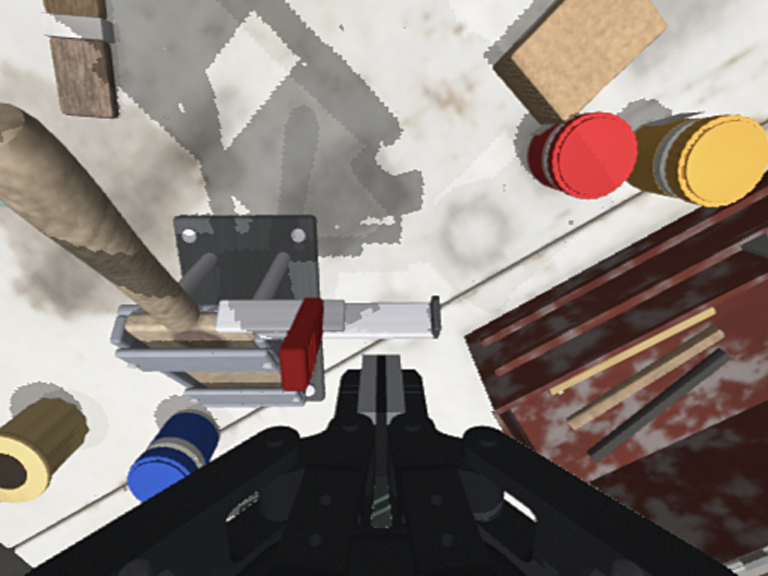

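```bash
python3 - <<'E'
from h import *
from plant import ctrl
st=ctrl.get_state(); p,X=cloud('w3'); d=load('w3')[1]; R0=Ro.from_quat(st['tcp_rot'])
for v in range(225,300,5): print(v,[(R0.inv().apply(X[v,u]-st['eef_pos'])*1000).round(1) for u in(247,262)],d[v,247])
for u,v in [(302,370),(312,310),(296,385)]: print('tab',(R0.inv().apply(X[int(v/1.5),int(u/1.5)]-st['eef_pos'])*1000).round(1),X[int(v/1.5),int(u/1.5)].round(4))
E
```

```text
225 [array([ -4.4,  21.9, -12.7]), array([  6.7,  22.6, -13. ])] 0.21841313
230 [array([ -7.4, 143.6, -77.6]), array([ 10.3, 140.2, -75.9])] 0.35460538
235 [array([ -7.4, 140.6, -82.7]), array([ 10.4, 139.8, -82.3])] 0.35349557
240 [array([ -2.9, -40.6,   8.9]), array([  4.8, -42.1,   9.7])] 0.15225865
245 [array([ -2.7, -46.4,   9.3]), array([  4.6, -46.9,   9.5])] 0.14666507
250 [array([ -2.6, -51.3,   9.3]), array([  4.5, -52.3,   9.9])] 0.14201161
255 [array([ -2.5, -56.7,   9.9]), array([  4.4, -56.4,   9.7])] 0.13677318
260 [array([ -2.4, -61.4,  10.2]), array([  4.3, -60.3,   9.5])] 0.13222706
265 [array([ -2.3, -64.4,   9.6]), array([  4.2, -63.8,   9.2])] 0.12953034
270 [array([ -2.3, -67.3,   9. ]), array([  4.1, -68.3,   9.7])] 0.12698904
275 [array([ -2.2, -70.4,   8.7]), array([  4. , -71.7,   9.6])] 0.12417614
280 [array([ -2.1, -75.9,  10.1]), array([  3.9, -75.7,  10. ])] 0.118519
285 [array([ -2. , -79. ,  10.1]), array([  3.8, -79.7,  10.6])] 0.11555298
290 [array([ -1.9, -82.5,  10.4]), array([  3.7, -82.1,  10.2])] 0.11217663
295 [array([ -1.9, -84.2,   9.5]), array([  3.6, -85.6,  10.6])] 0.110888466
tab [-28.7 -30.   -0.6] [0.5346 0.3869 0.17  ]
tab [-29.6   6.2   8.7] [0.5255 0.3887 0.1338]
tab [-30.9 -31.8  -5.9] [0.539  0.3832 0.1718]
```

```bash
cat >> to.py <<'E'
D=.0375
def gotip(pos,Rt): go(np.asarray(pos)+D*Rt[:,1],Rt)
E
python3 - <<'E'
from to import *
gotip([.532,.3838,.139],frame([0,0,-1],sv([0,1,0])))
E
```

```text
turn/shift [-0.    0.08 -0.01] [-32.4  38.5   1. ]
```

Request:
step_arm(rows=[[[0,0,0],[-15,-5,0],0.6],[[0,0,0],[-32,-5,0],0.6],[[0,0,0],[-32,-5,0],0.6],[[0,0,0],[-32,-5,0],0.6],[[0,0,0],[-32,-5,0],0.6]])

```text
time: 4.0
eef_pos: [0.5332, 0.384, 0.1452]
tcp_rot: [-0.568, -0.421, 0.42, 0.568]
contact_force: [-0.2, -0.1, 0.7]
opening: 0.399
```

```bash
python3 snap.py w4 wrist; python3 - <<'E'
from to import *
gotip([.532,.3838,.139],frame([0,0,-1],sv([0,1,0])))
E
```

```text
4.0 [0.5332 0.384  0.1452] [-0.5684 -0.4208  0.4204  0.5685] [-0.2 -0.1  0.7] 0.39949235069718775 [ 0.47  0.29  1.67  0.    1.18 -0.8 ]
turn/shift [0.01 0.06 0.03] [-0.7 43.7  1.1]
```

View pics/w4.png

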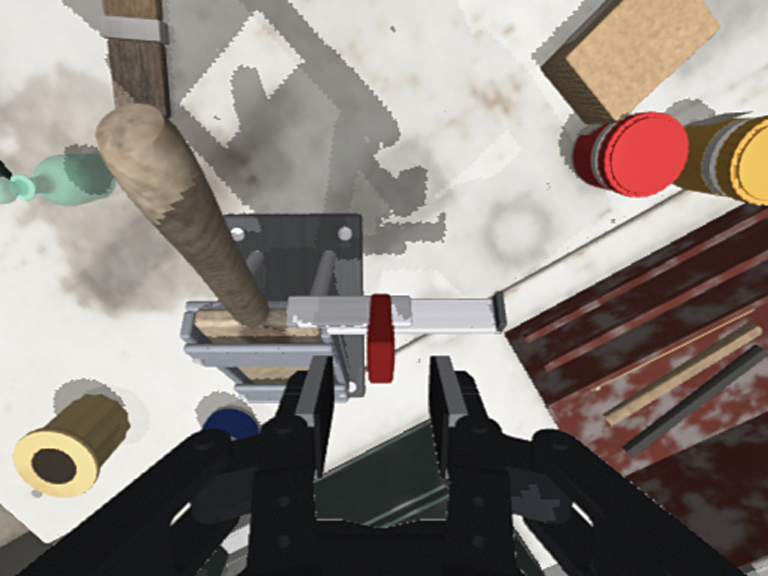

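Request:
step_arm(rows=[[[0,0,0],[0,10,1],0.6],[[0,0,0],[0,20,1],0.6],[[0,0,0],[0,28,1],0.6],[[0,0,0],[0,35,1],0.6],[[0,0,0],[0,40,1],0.6],[[0,0,0],[0,41,1],0.6],[[0,0,0],[0,41,1],0.6]])

```text
time: 4.63
eef_pos: [0.5317, 0.3839, 0.1032]
tcp_rot: [-0.568, -0.42, 0.421, 0.568]
contact_force: [-0.5, -0.0, 0.1]
opening: 0.399
```

```bash
python3 snap.py w5 wrist
```

```text
4.6333 [0.5317 0.3839 0.1032] [-0.5683 -0.4202  0.4212  0.5684] [-0.5 -0.   0.1] 0.39874149828025834 [ 0.47  0.33  1.7  -0.    1.11 -0.8 ]
```

View pics/w5.png

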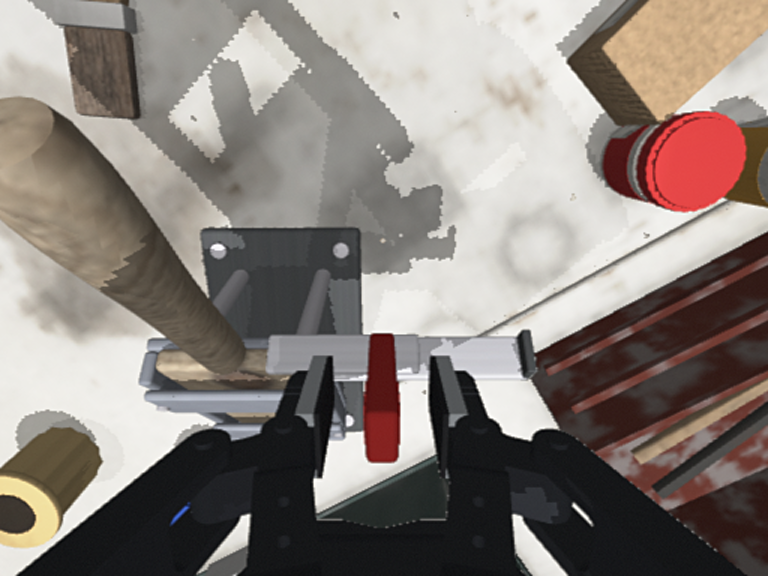

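The tab at (382,400) now stands between the pads, so I'll close on it.

Request:
step_arm(rows=[[[0,0,0],[0,0,0],1],[[0,0,0],[0,0,0],1],[[0,0,0],[0,0,0],1],[[0,0,0],[0,0,0],1],[[0,0,0],[0,0,0],1]], newtons=30)

```text
time: 5.1
eef_pos: [0.5325, 0.3842, 0.105]
tcp_rot: [0.568, 0.421, -0.42, -0.568]
contact_force: [-0.2, -0.8, 3.0]
opening: 0.114
```

Request:
step_arm(rows=[[[0,0,0],[3,0,0],1],[[0,0,0],[7,0,0],1],[[0,0,0],[11,0,0],1],[[0,0,0],[15,0,0],1],[[0,0,0],[19,0,0],1],[[0,0,0],[23,0,0],1],[[0,0,0],[27,0,0],1],[[0,0,0],[30,0,0],1],[[0,0,0],[32,0,0],1],[[0,0,0],[33,0,0],1]])

```text
time: 5.93
eef_pos: [0.5416, 0.4144, 0.1049]
tcp_rot: [0.569, 0.42, -0.422, -0.567]
contact_force: [-3.4, -8.6, 6.2]
opening: 0.114
```

Request:
step_arm(rows=[[[0,0,0],[1,0,0],1],[[0,0,0],[2,0,0],1],[[0,0,0],[2,0,0],1]])

```text
time: 6.18
eef_pos: [0.5415, 0.4144, 0.1049]
tcp_rot: [0.57, 0.418, -0.423, -0.567]
contact_force: [-6.1, -12.3, 8.0]
opening: 0.113
```

Request:
step_arm(rows=[[[0,0,0],[-3,0,0],1],[[0,0,0],[-3,0,0],0.6],[[0,0,0],[-3,0,0],0.6],[[0,0,0],[-3,0,0],0.6],[[0,0,0],[-3,-35,0],0.6],[[0,0,0],[-3,-75,0],0.6],[[0,0,0],[-3,-115,0],0.6],[[0,0,0],[-3,-155,0],0.6],[[0,0,0],[-3,-165,0],0.6],[[0,0,0],[-3,-165,0],0.6]])

```text
time: 7.02
eef_pos: [0.5435, 0.4163, 0.2753]
tcp_rot: [0.569, 0.425, -0.417, -0.568]
contact_force: [-0.7, 0.0, 0.3]
opening: 0.401
```

```bash
python3 snap.py w6 wrist;  python3 - <<'E'
from to import *
st=ctrl.get_state()
p,X=cloud('w6'); a=p.astype(int); m=(a[...,0]>90)&(a[...,1]<50)&(a[...,2]<50)&(np.hypot(X[...,0]-.541,X[...,1]-.414)<.03)&(X[...,2]>.165)
P=X[m]; c,s=np.cos(q[2]),np.sin(q[2]); L=(P[:,:2]-q[:2])@np.array([[c,-s],[s,c]]); print(len(P),(L.min(0)+L.max(0))/2,L.max(0)-L.min(0))
E
```

```text
7.0167 [0.5435 0.4163 0.2753] [ 0.5687  0.4245 -0.417  -0.5678] [-0.7  0.   0.3] 0.40076209849262984 [ 0.51  0.26  1.47  0.    1.4  -0.77]
18 [-0.0514907   0.09401614] [0.00836706 0.00780413]
```

View pics/w6.png

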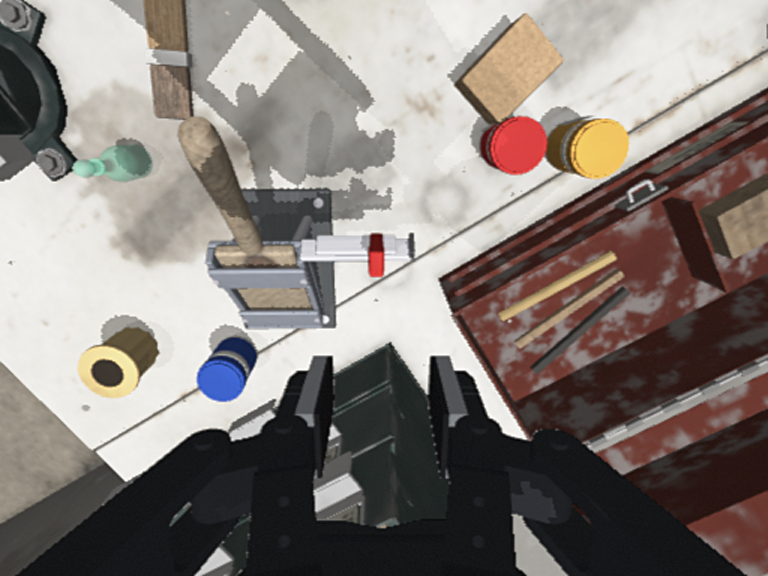

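```bash
python3 - <<'E'
from to import *
t=np.radians(15); d=sv([-np.sin(t),0,-np.cos(t)]); F=frame(d,sv([0,1,0])); G=W(q,axis+.045*out)
gotip(G-.07*d,F); gotip(G+.017*d,F)
E
```

```text
turn/shift [15.17  0.1   0.18] [-95.7  89.8  13.9]
turn/shift [15.17  0.1   0.18] [-95.9 173.8  36.7]
```

Request:
step_arm(rows=[[[3,0,0],[-20,0,3],0.5],[[6,0,0],[-45,5,6],0.4],[[10,0,0],[-70,20,10],0.4],[[13,0,0],[-88,45,12],0.4],[[15,0,0],[-95,70,14],0.4],[[15,0,0],[-95.7,90,14],0.4],[[15,0,0],[-95.7,90,14],0.4],[[15,0,0],[-95.7,90,14],0.4]])

```text
time: 7.73
eef_pos: [0.4979, 0.3264, 0.1751]
tcp_rot: [-0.488, -0.359, 0.474, 0.639]
contact_force: [-0.4, 0.1, 0.1]
opening: 0.6
```

```bash
python3 snap.py w7 wrist;  python3 - <<'E'
from to import *
t=np.radians(15); d=sv([-np.sin(t),0,-np.cos(t)]); F=frame(d,sv([0,1,0])); G=W(q,axis+.045*out)
gotip(G+.017*d,F)
E
```

```text
7.7333 [0.4979 0.3264 0.1751] [-0.4884 -0.3591  0.4742  0.6385] [-0.4  0.1  0.1] 0.6001801572873858 [ 0.34  0.25  1.68  0.16  1.43 -0.98]
turn/shift [-0.16  0.04 -0.12] [ 1.7 83.2 -1. ]
```

View pics/w7.png

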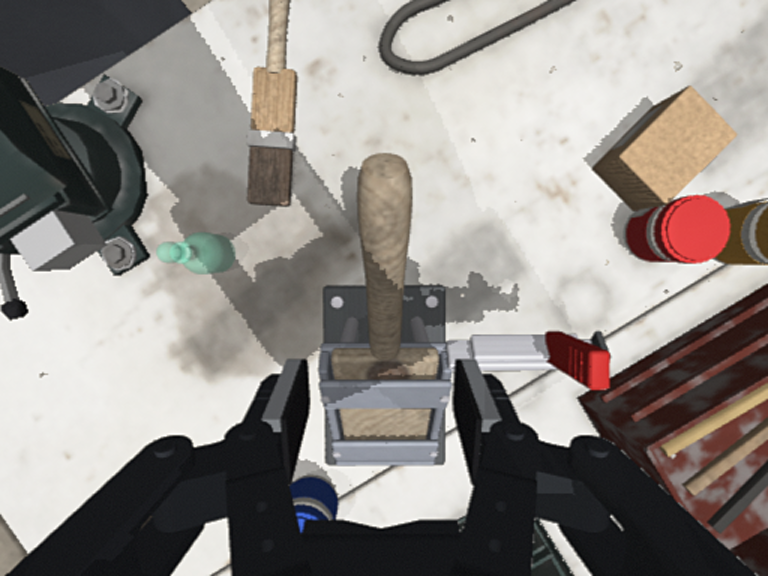

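```bash
python3 - <<'E'
from to import *
p,X=cloud('w7'); c,s=np.cos(q[2]),np.sin(q[2])
for u,v in[(385,180),(387,220),(387,260),(387,300),(386,330),(386,365)]:
    P=X[int(v/1.5),int(u/1.5)]; L=np.r_[np.array([[c,s],[-s,c]])@(P[:2]-q[:2]),P[2]]
    e=L-np.array([-.045,0,.11]); print(u,v,L.round(4),'along',(e@out).round(4),'n',((e[0]+e[2])*.7071).round(4))
    
E
```

```text
385 180 [-0.1237 -0.0011  0.2062] along 0.1236 n 0.0124
387 220 [-1.107e-01  1.000e-04  1.964e-01] along 0.1075 n 0.0146
387 260 [-0.0953  0.0003  0.1804] along 0.0853 n 0.0143
387 300 [-0.0764  0.0005  0.1606] along 0.058 n 0.0136
386 330 [-5.970e-02 -1.000e-04  1.447e-01] along 0.0349 n 0.0141
386 365 [-3.490e-02  1.000e-04  1.148e-01] along -0.0037 n 0.0106
```

```bash
python3 - <<'E'
from to import *
t=np.radians(15); d=sv([-np.sin(t),0,-np.cos(t)]); F=frame(d,sv([0,1,0])); G=W(q,axis+.050*out-.0075*.7071*np.array([1,0,1])); print(G)
gotip(G+.017*d,F)
E
```

```text
[0.48485945 0.33325425 0.14785175]
turn/shift [-0.16  0.04 -0.12] [ 1.7 87.3  7.1]
```

Request:
step_arm(rows=[[[0,0,0],[1.5,15,3],0.4],[[0,0,0],[1.5,35,7],0.4],[[0,0,0],[1.5,55,7],0.4],[[0,0,0],[1.5,70,7],0.4],[[0,0,0],[1.5,80,7],0.4],[[0,0,0],[1.5,86,7],0.4],[[0,0,0],[1.5,87,7],0.4],[[0,0,0],[1.5,87,7],0.4]])

```text
time: 8.45
eef_pos: [0.4731, 0.3376, 0.0977]
tcp_rot: [-0.489, -0.363, 0.472, 0.637]
contact_force: [0.6, -0.7, 1.2]
opening: 0.598
```

```bash
python3 snap.py w8 wrist
```

```text
8.45 [0.4731 0.3376 0.0977] [-0.4894 -0.3628  0.4717  0.6375] [ 0.6 -0.7  1.2] 0.597876300312202 [ 0.37  0.29  1.78  0.17  1.28 -0.97]
```

View pics/w8.png

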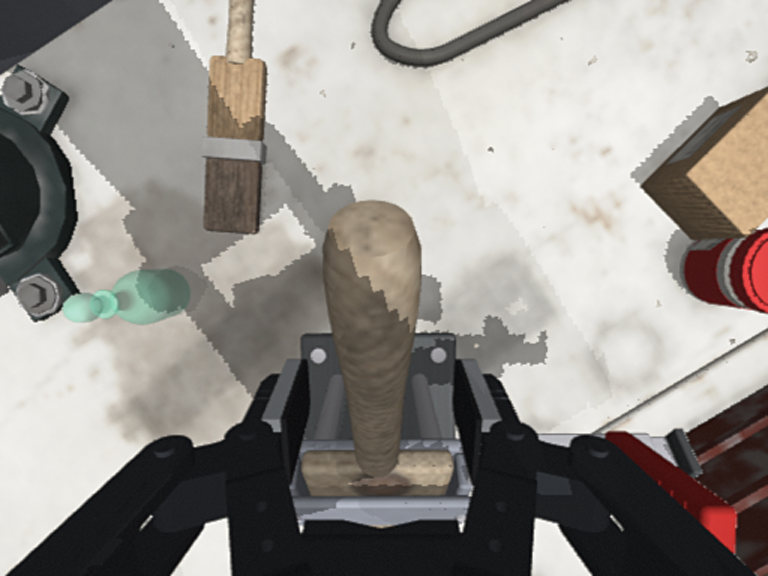

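Request:
step_arm(rows=[[[0,0,0],[-1.5,0,0],0.4],[[0,0,0],[-1.5,0,0],1],[[0,0,0],[-1.5,0,0],1],[[0,0,0],[-1.5,0,0],1],[[0,0,0],[-1.5,0,0],1],[[0,0,0],[-1.5,0,0],1],[[0,0,0],[-1.5,0,0],1]], newtons=50)

```text
time: 9.08
eef_pos: [0.4725, 0.3359, 0.0975]
tcp_rot: [-0.489, -0.363, 0.472, 0.638]
contact_force: [-0.1, 0.2, 1.8]
opening: 0.206
```

```bash
python3 - <<'E'
from to import *
st=ctrl.get_state(); print(st['contact_force'],st['wrist_torque'],st['qpos'].round(2))
R0=Ro.from_quat(st['tcp_rot']); print('out in tool',R0.inv().apply(sv(out)), 'n', R0.inv().apply(sv([.7071,0,.7071])), 'up',R0.inv().apply([0,0,1]))
E
```

```text
[-0.13351077  0.15968755  1.81992366] [ 0.00893195 -0.02531393  0.07327963] [ 0.36  0.29  1.78  0.17  1.28 -0.98]
out in tool [ 0.00115645 -0.50059434  0.86567014] n [-2.99642915e-04 -8.65670850e-01 -5.00594357e-01] up [ 6.05856614e-04 -9.66104649e-01  2.58150035e-01]
```

Request:
step_arm(rows=[[[0,0,0],[0,-2,3.5],1],[[0,0,0],[0,-5,8.7],1],[[0,0,0],[0,-8,13.9],1],[[0,0,0],[0,-11,19.1],1],[[0,0,0],[0,-15,26],1],[[0,0,0],[0,-15,26],1]])

```text
time: 9.58
eef_pos: [0.451, 0.3426, 0.1196]
tcp_rot: [-0.489, -0.363, 0.472, 0.638]
contact_force: [0.9, 0.3, 0.3]
opening: 0.212
```

Request:
step_arm(rows=[[[0,0,0],[0,-5,8.7],1],[[0,0,0],[0,-12,20.8],1],[[0,0,0],[0,-19,32.9],1],[[0,0,0],[0,-26,45],1],[[0,0,0],[0,-33,57.2],1],[[0,0,0],[0,-40,69.3],1],[[0,0,0],[0,-48,83.1],1],[[0,0,0],[0,-56,97],1],[[0,0,0],[0,-62,107.4],1],[[0,0,0],[0,-65,112.6],1]])

```text
time: 10.42
eef_pos: [0.3626, 0.3696, 0.2118]
tcp_rot: [-0.489, -0.363, 0.472, 0.638]
contact_force: [0.0, -0.4, -1.9]
opening: 0.208
```

```bash
python3 snap.py w9 wrist; python3 snap.py s9 scene
```

```text
10.4167 [0.3626 0.3696 0.2118] [-0.4889 -0.3631  0.472   0.6375] [ 0.  -0.4 -1.9] 0.20768466896222604 [ 0.49  0.02  1.87  0.19  1.44 -0.82]
10.4667 [0.3627 0.3698 0.2122] [-0.4888 -0.3634  0.4718  0.6375] [-0.5  0.6 -1.3] 0.2091730922467252 [ 0.5   0.02  1.87  0.19  1.44 -0.82]
```

View pics/w9.png

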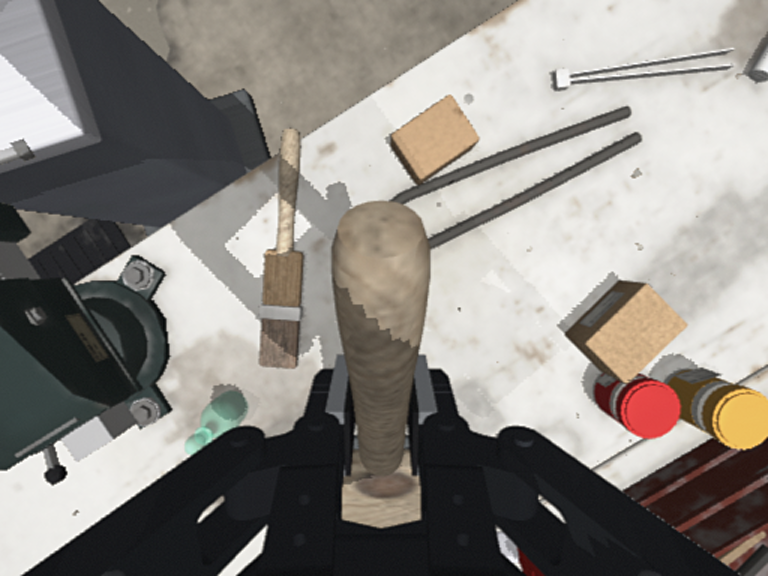

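View pics/s9.png

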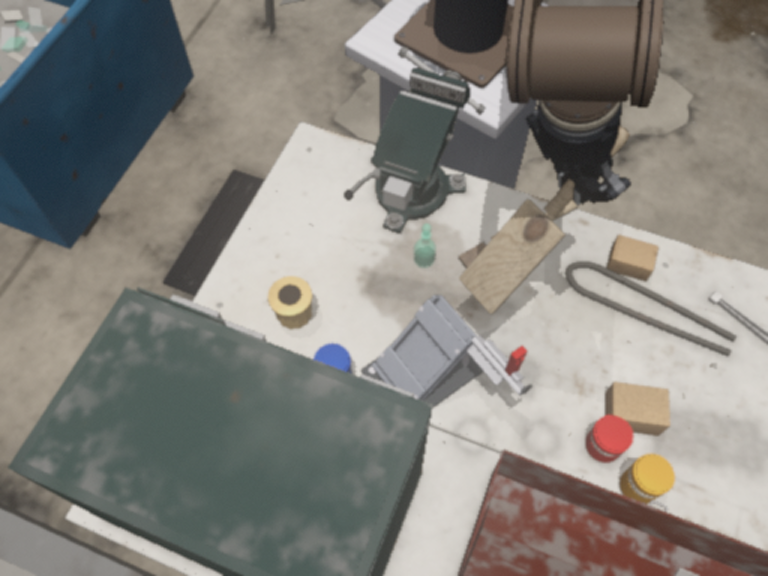

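```bash
python3 - <<'E'
from to import *
for n in('top0','w1','scene0','w6'):
    p,X=cloud(n); m=(X[...,2]>.09)&(X[...,2]<.3)&(X[...,1]>-.02)&(X[...,1]<.16)&(X[...,0]>.62)&(X[...,0]<.8)
    P=X[m]; 
    for y in (0,.04,.08,.12): 
        k=(P[:,1]>y-.02)&(P[:,1]<y+.02); s=P[k]; print(n,y,k.sum(), s[np.argsort(s[:,0])[:3]].round(3).tolist() if k.sum() else '')
m=cloud('top0')
p,X=m
mm=(np.hypot(X[...,0]-.605,X[...,1]-.114)<.05)&(X[...,2]>.052)&(X[...,2]<.065);P=X[mm];print((P.min(0)+P.max(0))/2)
p,X=cloud('s9');mm=(np.hypot(X[...,0]-.605,X[...,1]-.114)<.05)&(X[...,2]>.048)&(X[...,2]<.065);P=X[mm];print((P.min(0)+P.max(0))/2)
# paddle in s9: fit plane to wood blade
a=p.astype(int)
E
```

```text
top0 0 0 
top0 0.04 17 [[0.731, 0.06, 0.149], [0.732, 0.06, 0.095], [0.732, 0.058, 0.141]]
top0 0.08 1161 [[0.72, 0.1, 0.109], [0.721, 0.099, 0.145], [0.721, 0.099, 0.16]]
top0 0.12 1552 [[0.691, 0.139, 0.117], [0.691, 0.138, 0.125], [0.692, 0.136, 0.123]]
w1 0 0 
w1 0.04 0 
w1 0.08 73 [[0.734, 0.1, 0.211], [0.735, 0.1, 0.211], [0.737, 0.097, 0.211]]
w1 0.12 539 [[0.716, 0.135, 0.207], [0.716, 0.134, 0.197], [0.716, 0.134, 0.202]]
scene0 0 0 
scene0 0.04 0 
scene0 0.08 646 [[0.725, 0.1, 0.207], [0.726, 0.099, 0.211], [0.726, 0.094, 0.209]]
scene0 0.12 1053 [[0.69, 0.139, 0.127], [0.691, 0.136, 0.126], [0.693, 0.136, 0.128]]
w6 0 0 
w6 0.04 0 
w6 0.08 7 [[0.701, 0.1, 0.121], [0.702, 0.099, 0.113], [0.702, 0.099, 0.125]]
w6 0.12 102 [[0.692, 0.135, 0.112], [0.692, 0.136, 0.108], [0.692, 0.135, 0.109]]
[0.60457388 0.11517804 0.05742837]
[0.60360278 0.11644306 0.05621332]
```

```bash
cat >> to.py <<'E'
th=np.radians(-30); h=-np.array([np.cos(th),np.sin(th),0]); z=np.array([0,0,1.])
F2=frame(-.5006*h-.8657*z, np.cross(h,z)*1.0)
E
python3 - <<'E'
from to import *
st=ctrl.get_state(); R0=Ro.from_quat(st['tcp_rot']).as_matrix(); print(R0[:,0],F2[:,0])
M=np.array([.6045,.1145,0]); Gf=M+.112*h+[0,0,.15]; print(Gf)
tip=Gf+.017*F2[:,1]
tipnow=st['eef_pos']-D*R0[:,1]; print('tip now',tipnow)
gotip(tipnow+[0.03,0,.07],F2)
gotip(tip+[0,0,.14],F2); gotip(tip,F2)
E
```

```text
[0.29086267 0.95676379 0.00139628] [ 5.00000000e-01  8.66025404e-01 -1.17333681e-18]
[0.50750515 0.1705     0.15      ]
tip now [0.37258203 0.36652105 0.24742926]
turn/shift [-44.78  13.3    1.85] [  4.5 -85.9 -35.7]
turn/shift [-44.78  13.3    1.85] [-154.5  -88.1 -206.6]
turn/shift [-44.78  13.3    1.85] [-154.7   47.2 -242.7]
```

Request:
step_arm(rows=[[[0,0,0],[0,-25,2],1],[[-6.4,1.9,0.26],[0.5,-45,-3],1],[[-12.8,3.8,0.53],[1,-60,-8],1],[[-19.2,5.7,0.8],[2,-70,-13],1],[[-25.6,7.6,1.06],[3,-78,-20],1],[[-32,9.5,1.32],[3.5,-84,-26],1],[[-38.4,11.4,1.6],[4,-86,-32],1],[[-44.8,13.3,1.85],[4.5,-86,-36],1],[[-44.8,13.3,1.85],[4.5,-86,-36],1],[[-44.8,13.3,1.85],[4.5,-86,-36],1]])

```text
time: 11.35
eef_pos: [0.4184, 0.3566, 0.2816]
tcp_rot: [0.75, 0.432, -0.253, -0.433]
contact_force: [-0.9, 1.3, 0.2]
opening: 0.207
```

```bash
python3 snap.py s10 scene; python3 - <<'E'
from to import *
M=np.array([.6045,.1145,0]); Gf=M+.112*h+[0,0,.15]
tip=Gf+.017*F2[:,1]
gotip(tip+[0,0,.12],F2); gotip(tip,F2)
E
```

```text
11.35 [0.4184 0.3566 0.2816] [ 0.7497  0.4317 -0.2533 -0.433 ] [-0.9  1.3  0.2] 0.20713868112995534 [ 0.77 -0.09  1.9  -0.53  1.23 -0.13]
turn/shift [-0.2   0.11 -0.2 ] [-116.7  150.2 -140.4]
turn/shift [-0.2   0.11 -0.2 ] [-116.2  254.3  -80.7]
```

View pics/s10.png

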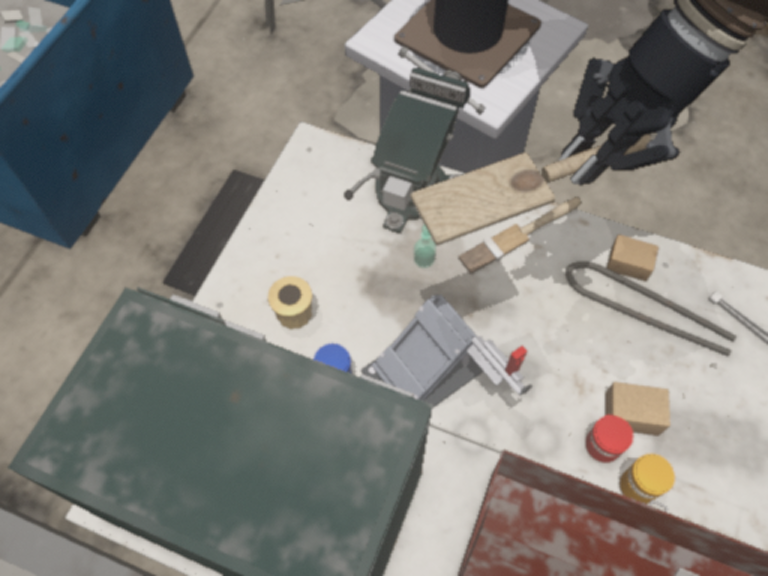

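Request:
step_arm(rows=[[[0,0,0],[-14,12,-21],1],[[0,0,0],[-29,30,-42],1],[[0,0,0],[-44,50,-62],1],[[0,0,0],[-59,70,-80],1],[[0,0,0],[-74,92,-98],1],[[0,0,0],[-89,115,-116],1],[[0,0,0],[-103,135,-130],1],[[0,0,0],[-113,147,-138],1],[[0,0,0],[-116.5,150,-140],1],[[0,0,0],[-116.5,150,-140],1]])

```text
time: 12.23
eef_pos: [0.5317, 0.155, 0.2239]
tcp_rot: [0.751, 0.43, -0.25, -0.434]
contact_force: [-0.2, 0.8, -2.1]
opening: 0.211
```

```bash
python3 snap.py s11 scene;python3 snap.py t11 top
```

```text
12.2333 [0.5317 0.155  0.2239] [ 0.7511  0.4304 -0.2499 -0.4337] [-0.2  0.8 -2.1] 0.2106110244006642 [ 0.29 -0.17  2.08 -0.48  0.92 -0.52]
12.2833 [0.5317 0.1563 0.2246] [ 0.7508  0.4314 -0.2496 -0.4334] [-0.1  1.1 -0.1] 0.2124013805718845 [ 0.29 -0.17  2.08 -0.48  0.92 -0.52]
```

View pics/s11.png

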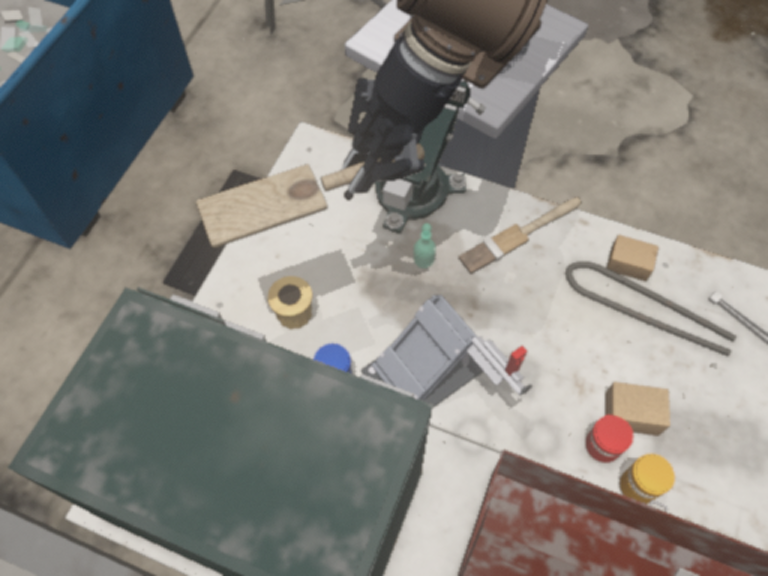

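View pics/t11.png

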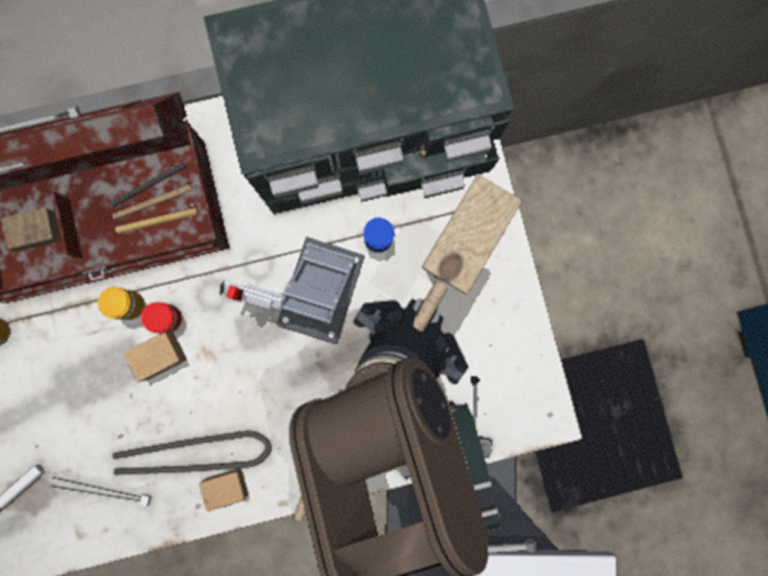

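```bash
cat > blade.py <<'E'
import sys; from to import *
def blade(n,zr,z):
    p,X=cloud(n); a=p.astype(int)
    m=(X[...,2]>zr[0])&(X[...,2]<zr[1])&(np.hypot(X[...,0]-.605,X[...,1]-.114)<.1)&(a[...,0]>a[...,2]+15)&(a[...,0]>70)
    k,lab,stt,_=cv2.connectedComponentsWithStats(m.astype(np.uint8)); i=1+np.argmax(stt[1:,4]); P=X[lab==i]
    # plane, robust
    for _ in range(4):
        A=np.c_[P[:,:2]-P[:,:2].mean(0),np.ones(len(P))]; c=np.linalg.lstsq(A,P[:,2],rcond=None)[0]; r=P[:,2]-A@c; P=P[np.abs(r)<max(.003,2.5*r.std())]
    # axis
    q2=P[:,:2]; 
    u=-h[:2]; v=np.array([-u[1],u[0]])
    rect=cv2.minAreaRect((q2*1000).astype(np.float32))
    # blade end along u
    s=(q2-M[:2])@u; 
    print(n,len(P),'slope along blade dir deg',np.degrees(np.arctan(c[:2]@u)).round(2),'across',np.degrees(np.arctan(c[:2]@v)).round(2),'z mean',c[2].round(4),'rect',np.round(rect[0],1),np.round(rect[1],1),round(rect[2],1))
    s=(q2-M[:2])@u; w=(q2-M[:2])@v
    print('  s range',np.percentile(s,[.3,99.7]).round(4),'w range',np.percentile(w,[.5,99.5]).round(4))
M=np.array([.6045,.1145,0])
for n in sys.argv[3:]: blade(n,(float(sys.argv[1]),float(sys.argv[2])),0)
E
python3 blade.py .2 .36 s11 t11
```

```text
s11 2568 slope along blade dir deg 0.0 across -0.71 z mean 0.2728 rect [607.5 113.9] [ 63.7 129.5] 59.8
  s range [-0.0612  0.0672] w range [-0.03    0.0316]
t11 2502 slope along blade dir deg 0.1 across -0.31 z mean 0.2748 rect [607.7 113.1] [ 61.7 129.8] 59.9
  s range [-0.061   0.0675] w range [-0.0301  0.0301]
```

```bash
python3 - <<'E'
from to import *
st=ctrl.get_state(); R0=Ro.from_quat(st['tcp_rot']); print(st['eef_pos'],R0.inv().apply([-.0033,.0022,-.117])*1000,R0.inv().apply([-.0033,.0022,-.0])*1000)
E
```

```text
[0.531693   0.15712424 0.22505957] [ 0.29479034 99.32023935 61.96880791] [ 0.24677333 -1.98070541  3.42723051]
```

Request:
step_arm(rows=[[[0,0,0],[0.3,8,8],1],[[0,0,0],[0.3,20,15],1],[[0,0,0],[0.3,34,23],1],[[0,0,0],[0.3,48,32],1],[[0,0,0],[0.3,62,40],1],[[0,0,0],[0.3,76,48],1],[[0,0,0],[0.3,88,55],1],[[0,0,0],[0.3,96,60],1],[[0,0,0],[0.3,99,62],1],[[0,0,0],[0.3,99,62],1]])

```text
time: 13.17
eef_pos: [0.5264, 0.1597, 0.1055]
tcp_rot: [0.75, 0.432, -0.252, -0.433]
contact_force: [0.0, 0.7, -0.0]
opening: 0.208
```

Request:
step_arm(rows=[[[0,0,0],[0,0,0],1],[[0,0,0],[0,0,0],1],[[0,0,0],[0,0,0],1],[[0,0,0],[0,0,0],1],[[0,0,0],[0,0,0],1],[[0,0,0],[0,0,0],1]])

```text
time: 13.67
eef_pos: [0.5279, 0.1595, 0.1079]
tcp_rot: [0.751, 0.432, -0.25, -0.433]
contact_force: [-0.2, -0.2, -1.9]
opening: 0.204
```

```bash
python3 snap.py s12 scene;python3 snap.py t12 top; python3 snap.py w12 wrist; python3 blade.py .1 .25 s12 t12
```

```text
13.6667 [0.5279 0.1595 0.1079] [ 0.7506  0.4324 -0.2499 -0.4327] [-0.2 -0.2 -1.9] 0.20408947307109326 [ 0.3  -0.03  2.18 -0.6   0.71 -0.34]
13.7167 [0.5278 0.1594 0.1077] [ 0.7506  0.4323 -0.2501 -0.4327] [-0.1 -0.5 -0.2] 0.20767909923881422 [ 0.3  -0.03  2.18 -0.6   0.71 -0.34]
13.7667 [0.5277 0.1594 0.1076] [ 0.7505  0.4323 -0.2501 -0.4327] [ 0.8 -0.5 -0.7] 0.20717100373913186 [ 0.3  -0.03  2.18 -0.6   0.71 -0.34]
s12 2080 slope along blade dir deg 0.06 across -0.62 z mean 0.1569 rect [603.4 118.2] [ 63.2 129.7] 60.1
  s range [-0.0669  0.0617] w range [-0.0279  0.0338]
t12 1843 slope along blade dir deg 0.15 across -0.18 z mean 0.158 rect [604.  116.1] [ 61.2 129.9] 60.3
  s range [-0.0658  0.0627] w range [-0.029   0.0313]
```

View pics/s12.png

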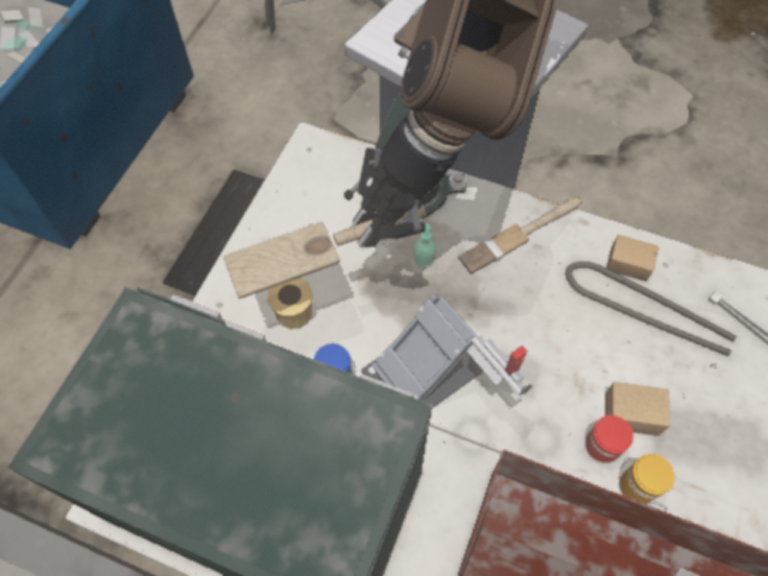

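View pics/t12.png

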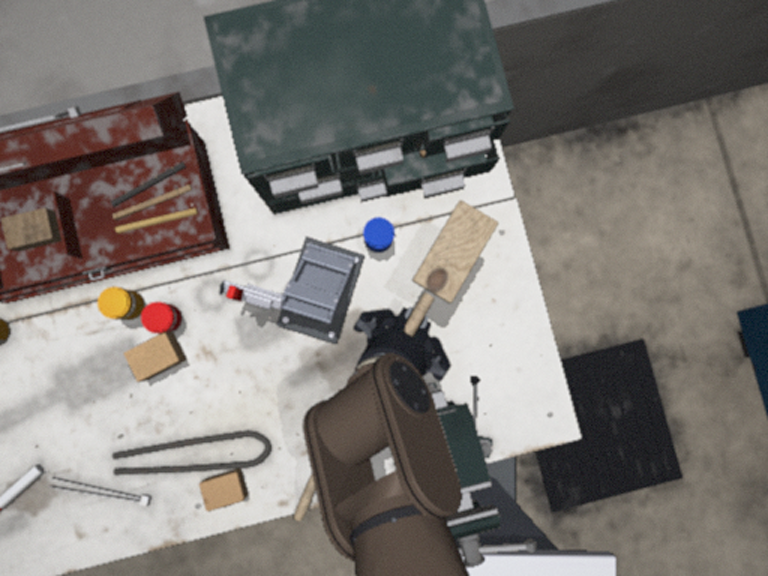

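View pics/w12.png

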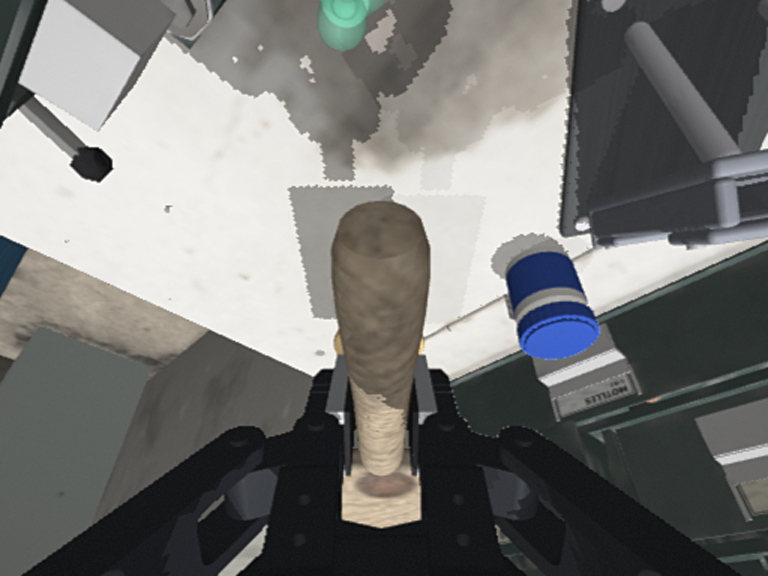

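```bash
python3 - <<'E'
from plant import ctrl
s=ctrl.get_state(); print(abs(s['dq']).max(),s['contact_force'],s['time']); print(ctrl.sign_off())
E
```

```text
0.002547444729224354 [ 0.90573649  0.04111199 -2.04134799] 13.8167
the job is handed in; nothing more can be done
None
```

The lock is open and the paddle is out of the stand. It is held flat over the mould in the gripper, and I handed the job in at 13.8 s. No verdict was reported.

**What I did**
- **Lock:** I slid it to its end stop, where it would go no further under about 14 N. The camera then put the tab at 94 mm, which is an opening of about 34 mm.
- **Paddle:** I gripped it by the handle with 50 N and drew it about 155 mm out along the sheath. I then turned it flat and carried it over the mould.

**Last checks**
- **Position:** The top camera puts the blade's middle about 1 mm from the mould's centre, and the scene camera about 2 mm.
- **Level and height:** The blade is level within about 0.7°, and its middle is about 15 cm above the worktop.
- **Stillness:** The joints were practically still and the force reading was about 2 N. By eye in the last pictures, the mould, jar and decanter are where they were and the lock is still open.

**What failed or disagreed**
- **Missed lock grasp:** My first try closed on air above the tab and touched nothing. The wrist camera shows the real fingertips about 38 mm short of the reported tool point. I allowed for that from then on.
- **Camera disagreement:** The cameras differ from each other by a few millimetres, up to 8 mm in the first readings. For the final placing I compared the blade and the mould within the same camera.

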